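# Lock the clutch plate by feel

## Robot

A 6-joint arm with a two-finger parallel gripper is mounted at the origin on the work surface. World frame = base frame: x ahead of the robot, y to its left, z up, the work surface at z = 0. Lengths are in mm, angles in rad, forces in N, time in s.
With the tool pointing down it reaches from about 350 to 775 mm from the base axis. Payload 7.3 kg.
Tool frame: the origin (TCP) lies between the finger pads; the fingertips stand bot.tips_ahead ahead of it and the grasp point (between the pads) lies 6 mm ahead of it (bot.tips_ahead is the distance from the TCP to the fingertips, in mm); z points along the fingers, y is the line along which they close (so a half turn about z gives the same grasp; the last joint's range is limited). The gripper opens to 92 mm and grips with 3 to 60 N. Pads are 19 mm wide; open, the fingers measure 130 mm over their backs; the gripper's body (75 mm by 190 mm) begins 47 mm behind the grasp point.
Start: joints at [1.101, 0.342, 1.524, -0, 1.275, -0.146], TCP at [167.025, 497.74, 251.741] pointing down, gripper open.
Joint ranges: [-2.53, 2.53], [-0.77, 2.02], [0.04, 2.7], [-1, 4.14], [0.28, 2.66], [-3.11, 3.11]. Speed limits (rad/s): [2.57, 2.57, 3.14, 3.14, 3.14, 3.14].

## Interface

Orientations are given as [roll, pitch, yaw] about the fixed x, y, z axes, in that order (R = Rz(yaw) Ry(pitch) Rx(roll)).
In Python, from plant import bot gives the robot as it stands. The module is installed in compiled form; this text tells all that it offers.
- The arm moves only by the tool step_arm, never from a script. Its argument "targets" is one flat list of numbers, 7 for each row, row after row: the opening, from 0 (shut) to 1 (fully open), then the shift along the tool's x, y, z each as a share of 100 mm, from -1 to 1, then the turn, a rotation vector about the tool's x, y, z each as a share of pi/4 rad, from -1 to 1. A call has 1 to 20 rows; each row is the pose to reach, as a shift and turn from the pose commanded when the call began, along the tool's axes at that moment; what a row does not reach only later rows make up. A row lasts 1/8 s, in which the tool goes at most 62.5 mm and 10.7 degrees, less where a joint would pass 70% of its speed; a pose out of reach is approached as far as the arm can. A call with a number of a shift or a turn outside -1 to 1 is refused whole. A call with a gripper value outside its range is refused whole. The fingers move at their own pace and stop on an object; the grip force is fixed at half the most. Time passes only in rows, so rows that repeat a pose let the fingers close. It gives the time, the measured TCP pose, the force, the opening and the grip force at its end, in the units of the state.
- bot.get_obs(): the state, without advancing time (a new reading comes with each control period).
- bot.capture(name): name is "scene" or "top"; returns (picture, depth): 400x640x3 uint8, blue, green, red; 400x640 float32, mm along the optical axis (not along the pixel's ray), 0 where there is no reading.
- bot.camera_info(name): a dict with "fx", "fy", "cx", "cy" (pixels), "k1" (the pictures are not rectified: a ray, as slopes to the right and down, at radius r is drawn at 1 + k1 r^2 times it, then the intrinsics apply), "camera_from_world" (4x4, takes a point from world to camera coordinates). Camera axes: x right, y down, z forward; pixel columns grow to the right and rows downward; lengths in mm; the calibration is good to about 2 mm. A picture is of the moment at which its call begins. camera_info takes no time and is no camera call.
- bot.close_job(): hands the job in; it is judged then, once.
The state is a dict: "time": time; "joint_positions": joint angles; "dq": joint speeds; "tau": joint torques, N m; "tool_pos": TCP position; "tcp_rot": TCP orientation; "contact_force": force on the tool from outside, world axes, zero at the start; "moment": the same for the moment, N m; "grip_width": finger opening in mm; "finger_force": force on a finger pad.
Only numpy, scipy, OpenCV 4.12 (cv2) and the standard library are available. Lean on these libraries where they do the work, as an engineer would, in place of code of your own. Each camera call takes 0.05 s, during which the arm holds its last target. There are 200 camera calls.

## Task

Lock the engine's clutch: pick up the angled steel locking key, slide its tongue in under the crankcase's front cover, feel along the hidden sprung clutch plate for the slot, and push the key fully home until its upright meets the cover's edge. Work gently (a light press finds the slot; never force or jam the key, nothing over 25 N), leave the key standing there on the ledge, let go, and do not shift the piston, the can or the spanner.

Things in the scene. Friction and masses are not known exactly. Their poses are not given: they have to be found in the camera images.
- engine: Aluminium crankcase, 240 mm deep, 280 mm wide, fixed on the bench, open spigot and four studs on top. Origin on the bench under the middle of the front cover's front edge; x points into the engine, y left along that edge, z up. Ledge top at z = 50 mm, from x = -40 mm to the edge and on under the cover. From x = 60 mm the case rises to z = 120 mm, the studs (x = 95 mm and more) to 165 mm.
- cover_edge (a point): Point on the ledge under the middle of the cover's front edge, 50 mm above the engine's origin, axes as the engine's. The cover is a 4 mm plate whose underside is 20 mm and top 24 mm above the ledge. Under it a gallery, 20 mm high and 130 mm wide (y = -65 to 65 mm), is open to the front.
- gallery_back (a point): Middle of the gallery's back, 26 mm (along x) behind the cover's edge, 10 mm above the ledge: here is the upright face of the clutch plate, hidden from view. One slot in it, 24 mm wide and as high as the gallery, has its centre anywhere within 36 mm (along y) to either side of this point; the plate does not move sideways. Axes as the engine's.
- plate_spring (a point): Point 6 mm behind gallery_back, where the pushed plate stops hard. The plate is sprung: it begins to give (along x) at about 2 N, then gives about 1.4 mm per N up to 6 mm (about 6 N). It springs forward when the key's nose comes over the slot, so the resistance to pushing goes. Through the slot the way is free to 27 mm behind the plate's face.
- key_grip (a point): Centre of the dark grip of the locking key (steel, about 0.3 kg), an L standing upright on the bench: a square upright 24 x 24 mm and 80 mm high, the grip (26 x 26 mm) being its part from 32 to 80 mm up, with a flat tongue at its foot. This point is on the upright's axis, 55 mm above the key's underside; x points along the tongue, z up.
- key_nose (a point): Tip of the key's tongue, 5 mm above the key's underside; axes as key_grip. The tongue is 20 mm wide, 10 mm high, its nose flat with corners rounded in plan (4 mm radius); the tip is 58 mm ahead of the upright's axis, 46 mm ahead of its front face. Fully home, that face touches the cover's edge and the tip is 46 mm past the edge, 20 mm deeper than the plate's face.
- key: The locking key itself: origin at the centre of the upright's underside, axes as key_grip.
- piston_center (a point): Bystander: a loose aluminium piston, 52 mm across and 57 mm high, standing on the bench; its centre.
- can_center (a point): Bystander: a grey can, 66 mm across and 100 mm high, standing on the bench; its centre.
- spanner: Bystander: a steel spanner 160 mm long lying on the bench; its origin is under its middle, its x axis along it.
There are look-alikes about, which are no part of the job. Of the things that look like the key, take the one that is farthest to the robot's left at the start.

How it is judged:
By the outcome, as a careful person would: the job done as asked, in the order asked, and still so for the second after the job is handed in, with the robot touching nothing.
It also fails if it takes over 72 s, if anything falls off the work surface, if the arm or the gripper's body presses on something with over 40 N, if the wrist force passes 120 N, or if a joint passes its speed limit or range.

## Working session

There is one attempt and no reset: what is moved stays moved. The work goes in short steps, Python scripts to look and compute and a tool call to move; the robot and the scene stay as the last step left them, time stands still between calls to the robot, and variables do not carry over. Pictures are saved under pics/ and viewed, at most 10 in all, crops included, and the job is handed in when it is done.

Besides the shell and the picture viewer there is one more tool, called after "Call:" by a JSON object that holds its "fn" and its "kwargs". step_arm: Moves the arm, as the interface text tells. Shift numbers are shares of 100 mm and turn numbers shares of pi/4 rad, none past 1 either way. Its arguments: {"type":"object","properties":{"targets":{"type":"array"}},"required":["targets"]}

```bash
mkdir -p pics; cat > h.py <<'E'
import numpy as np,cv2
from plant import bot
def cap(n):
    p,d=bot.capture(n); np.savez(f'{n}.npz',p=p,d=d); return p,d
def w(n,u,v,z=None,d=None):
    c=bot.camera_info(n); q=np.array([(u-c['cx'])/c['fx'],(v-c['cy'])/c['fy']]); s=q.copy()
    for _ in range(20): s=q/(1+c['k1']*(s@s))
    M=np.linalg.inv(c['camera_from_world']); r=M[:3,:3]@np.array([s[0],s[1],1]); o=M[:3,3]
    return o+r*(d if d is not None else (z-o[2])/r[2])
def px(n,P):
    c=bot.camera_info(n); q=c['camera_from_world']@np.append(P,1); s=q[:2]/q[2]; s=s*(1+c['k1']*(s@s))
    return s[0]*c['fx']+c['cx'],s[1]*c['fy']+c['cy']
E
python3 - <<'E'
from h import *
for n in('scene','top'):
    p,d=cap(n); cv2.imwrite(f'pics/{n}0.png',p); print(n,np.linalg.inv(bot.camera_info(n)['camera_from_world'])[:3].round(2),(d>0).mean())
print(bot.get_obs(),bot.tips_ahead)
E
```

```text
scene [[ 1.90000e-01  8.10000e-01 -5.60000e-01  1.07724e+03]
 [ 9.80000e-01 -1.50000e-01  1.20000e-01 -1.20530e+02]
 [ 1.00000e-02 -5.70000e-01 -8.20000e-01  9.50320e+02]] 0.99590625
top [[-2.00000e-02 -9.90000e-01  1.50000e-01  3.00710e+02]
 [-1.00000e+00  2.00000e-02 -1.00000e-02 -4.75000e+00]
 [ 1.00000e-02 -1.50000e-01 -9.90000e-01  1.17568e+03]] 0.99603125
{'time': 0.1, 'joint_positions': array([ 1.10103522e+00,  3.42624273e-01,  1.52493206e+00,  1.46041131e-05,
        1.27539712e+00, -1.46038038e-01]), 'dq': array([ 0.00064789, -0.00228648, -0.00032177,  0.00203631,  0.0005917 ,
        0.00183306]), 'tau': array([ 6.85944287e-04, -4.32003093e+01, -2.44695836e+01,  7.18097901e-02,
        5.25646505e-02, -7.50263041e-06]), 'tool_pos': array([166.84307292, 497.43190809, 251.1256829 ]), 'tcp_rot': array([-3.14024837e+00, -2.11839747e-04,  2.81786518e+00]), 'contact_force': array([0.17613298, 0.31959643, 0.78758635]), 'moment': array([0.00304017, 0.00145149, 0.03175417]), 'finger_force': 0.0, 'grip_width': 91.46649008346542} 25.0
```

View pics/scene0.png

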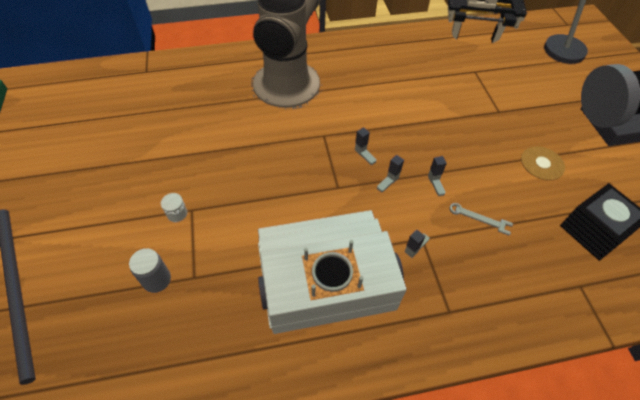

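View pics/top0.png

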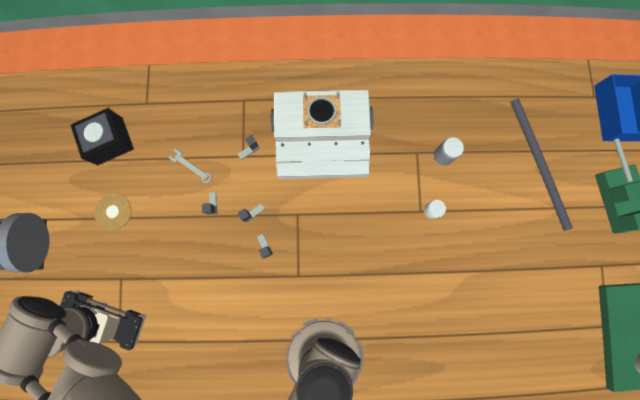

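```bash
python3 - <<'E'
from h import *
ims=[]
for n,(u,v) in (('top',(232,200)),('scene',(415,200))):
    p=np.load(n+'.npz')['p']; ims.append(cv2.resize(p[v-65:v+65,u-45:u+45],None,fx=4,fy=4,interpolation=2))
cv2.imwrite('pics/crop1.png',np.hstack(ims))
def cloud(n):
    d=np.load(n+'.npz')['d']; c=bot.camera_info(n)
    vv,uu=np.mgrid[:400,:640]; K=np.array([[c['fx'],0,c['cx']],[0,c['fy'],c['cy']],[0,0,1]])
    s=cv2.undistortPoints(np.stack([uu.ravel(),vv.ravel()],1).astype(float)[:,None],K,np.array([c['k1'],0,0,0]))[:,0]
    z=d.ravel(); M=np.linalg.inv(c['camera_from_world'])
    P=(np.c_[s*z[:,None],z]@M[:3,:3].T+M[:3,3]); P[z==0]=np.nan
    return P.reshape(400,640,3)
for n in('top','scene'):
    P=cloud(n); np.save(n+'_c.npy',P)
    print(n,'bench',np.nanmedian(P[...,2][(P[...,0]>300)&(P[...,0]<700)&(abs(P[...,1])<500)]))
    g=cv2.cvtColor(np.load(n+'.npz')['p'],cv2.COLOR_BGR2HSV)
    # tall dark tops & tongues for each key
    m=((P[...,2]>70)&(P[...,2]<95)&(g[...,2]<110)&(P[...,0]>250)&(P[...,0]<750)&(abs(P[...,1])<420)).astype(np.uint8)
    k,l,s,ce=cv2.connectedComponentsWithStats(m)
    for i in range(1,k):
        if s[i,4]>15: print(n,ce[i].round(1),s[i,4],P[l==i].mean(0).round(1),P[l==i].min(0).round(),P[l==i].max(0).round())
P=np.load('top_c.npy')
for c in(290,305,335,350): print(c,[tuple(P[r,c].round(0).astype(int)) for r in range(134,184,2)])
E
```

```text
top bench 0.7463808503248401
top [250.2 140.3] 67 [644.6 205.   80.1] [630. 190.  70.] [660. 218.  87.]
top [440.6 147.1] 16 [ 612.2 -365.5   78.3] [ 599. -369.   70.] [ 624. -363.   89.]
top [206.1 207.9] 76 [443.9 333.2  79.5] [431. 321.  76.] [456. 346.  83.]
top [243.  214.2] 78 [423.1 224.5  79.2] [409. 210.  70.] [439. 240.  85.]
top [264.6 252.1] 74 [312.9 161.8  79.8] [299. 147.  71.] [327. 176.  85.]
scene bench 1.3651093793491214
scene [362.5 132.8] 93 [318.7 162.1  78.6] [300. 146.  70.] [331. 181.  85.]
scene [396.5 160.7] 101 [428.1 224.1  79.1] [411. 209.  70.] [442. 243.  84.]
scene [439.2 161.2] 103 [449.3 332.2  78.7] [432. 321.  70.] [462. 347.  85.]
scene [416.8 236.8] 131 [650.1 204.6  79.4] [634. 188.  70.] [665. 221.  85.]
scene [151.  272.3] 235 [ 630.3 -384.    84.4] [ 600. -419.   70.] [ 642. -362.   95.]
scene [263.6 303.3] 49 [ 742.9 -156.3   85.1] [ 736. -162.   70.] [ 747. -151.   95.]
290 [(np.int64(648), np.int64(83), np.int64(119)), (np.int64(642), np.int64(82), np.int64(121)), (np.int64(640), np.int64(84), np.int64(106)), (np.int64(642), np.int64(86),
[... 3700 characters left out ...]
.int64(78)), (np.int64(596), np.int64(-92), np.int64(77)), (np.int64(592), np.int64(-92), np.int64(70)), (np.int64(585), np.int64(-92), np.int64(74)), (np.int64(580), np.int64(-92), np.int64(68)), (np.int64(578), np.int64(-93), np.int64(52)), (np.int64(572), np.int64(-93), np.int64(51)), (np.int64(567), np.int64(-93), np.int64(48)), (np.int64(561), np.int64(-93), np.int64(46)), (np.int64(554), np.int64(-92), np.int64(49)), (np.int64(548), np.int64(-92), np.int64(47)), (np.int64(542), np.int64(-92), np.int64(48)), (np.int64(541), np.int64(-94), np.int64(22)), (np.int64(539), np.int64(-95), np.int64(2)), (np.int64(532), np.int64(-95), np.int64(2)), (np.int64(527), np.int64(-95), np.int64(-1))]
```

View pics/crop1.png

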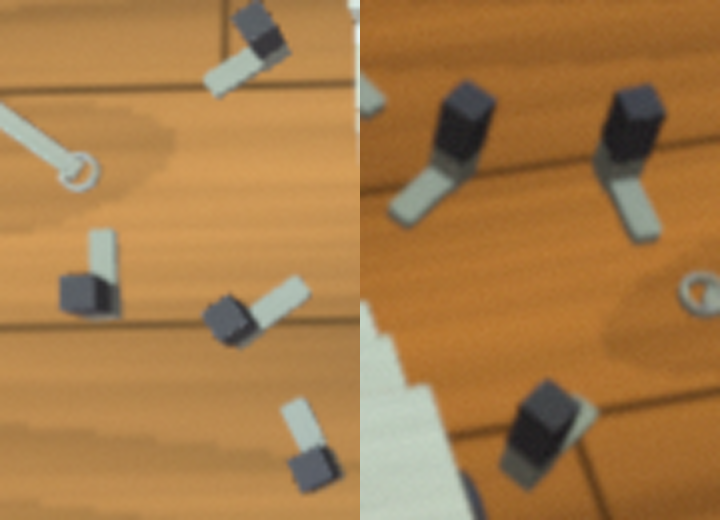

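Candidates (top pixels): (206,208), (243,214), (265,252), (250,140), all L-keys with a dark grip. The crop confirms that (206,208), at y≈333, has the largest y and so is farthest to the robot's left; its tongue points roughly +x. Next I measure its axis and the engine's yaw.

```bash
cat > m.py <<'E'
from h import *
for n in('top','scene'):
    p=np.load(n+'.npz')['p']; P=np.load(n+'_c.npy'); g=cv2.cvtColor(p,cv2.COLOR_BGR2HSV)
    near=np.hypot(P[...,0]-460,P[...,1]-332)<75
    m=near&(g[...,1]<70)&(g[...,2]>130)
    T=np.array([w(n,u,v,10)[:2] for v,u in np.argwhere(m)])
    r=cv2.minAreaRect(T.astype(np.float32)); c=T.mean(0); a=np.linalg.eigh(np.cov(T.T))[1][:,1]; a*=np.sign(a[0])
    print(n,'tongue',len(T),c.round(1),'yaw',np.arctan2(a[1],a[0]).round(3),'rect',r,'tip',(c+a*((T-c)@a).max()).round(1))
    m=near&(g[...,2]<110)&(P[...,2]>77); T=np.array([w(n,u,v,80)[:2] for v,u in np.argwhere(m)])
    print(' top face',len(T),T.mean(0).round(1),cv2.minAreaRect(T.astype(np.float32)))
n='top';p=np.load('top.npz')['p'];g=cv2.cvtColor(p,cv2.COLOR_BGR2HSV)
def sub(a,t):
    i=np.argmax(a>t); return i-1+(t-a[i-1])/(a[i]-a[i-1])
L=[]
for c in range(285,362,4):
    r=165+sub(g[165:190,c,1].astype(float),70); L.append(w(n,c,r-.5,0)[:2])
L=np.array(L); print('front',np.polyfit(L[:,1],L[:,0],1),L[:,0].round(1))
for r in range(164,173,2):
    a=g[r,:,1].astype(float); print(w(n,320+sub(a[320:],70)-.5,r,50)[:2].round(1),w(n,320-sub(a[320::-1],70)+.5,r,50)[:2].round(1))
# cover edge: brightness step per column
gr=cv2.cvtColor(p,cv2.COLOR_BGR2GRAY)
print(gr[136:182,300]); print(gr[136:182,345])
E
python3 m.py
```

```text
top tongue 88 [481.8 336.2] yaw 0.057 rect ((469.6911926269531, 340.0807800292969), (41.443843841552734, 67.95124816894531), 78.63147735595703) tip [503.1 337.4]
 top face 67 [444.4 332.7] ((443.5877685546875, 333.1819152832031), (24.5042667388916, 23.5100040435791), 88.78857421875)
scene tongue 96 [482.  336.8] yaw 0.023 rect ((482.15576171875, 336.6208190917969), (44.564937591552734, 18.274080276489258), 2.833719491958618) tip [504.3 337.3]
 top face 73 [447.8 333.6] ((447.5876159667969, 333.6669616699219), (24.411651611328125, 25.404979705810547), 1.6988884210586548)
front [-3.56914321e-03  5.43698937e+02] [543.5 543.7 543.4 543.5 543.2 543.2 543.5 543.2 544.2 544.  543.6 544.1
 543.8 543.9 543.6 543.5 544.1 543.8 544.8 544.3]
[ 571.2 -150.5] [577.4 131. ]
[ 565.  -149.1] [571.2 131.1]
[ 558.8 -148.1] [564.9 129.6]
[ 552.5 -148.7] [558.7 128.7]
[ 546.4 -148.5] [552.5 128.6]
[222 182 173 175 177 204 223 226 224 224 224 224 223 225 227 226 226 224
 223 224 226 227 227 225 218 173 183 222 226 225 224 227 226 226 227 227
 228 228 229 222 180 174 169 158 154 153]
[176 165 169 175 208 225 230 230 229 228 228 228 226 228 229 230 229 229
 230 230 229 228 229 228 183 200 225 227 227 228 230 229 229 227 226 226
 228 228 221 179 171 170 167 166 165 168]
```

Call:
{"fn": "step_arm", "kwargs": {"targets": [1, -1, -0.67, 0, 0, 0, 0, 1, -1, -0.67, 0, 0, 0, 0, 1, -1, -0.67, 0, 0, 0, 0]}}

```text
time: 0.48
tool_pos: [242.2, 399.9, 251.6]
tcp_rot: [-3.14, 0.0, 2.813]
contact_force: [0.7, 0.6, 0.0]
grip_width: 92.1
finger_force: 0.0
```

Call:
{"fn": "step_arm", "kwargs": {"targets": [1, -1, 0, 0, 0, 0, 0, 1, -1, 0, 0, 0, 0, 0]}}

```text
time: 0.72
tool_pos: [336.7, 370.6, 251.6]
tcp_rot: [3.141, 0.0, 2.818]
contact_force: [-0.1, 0.9, 0.6]
grip_width: 91.7
finger_force: 0.0
```

Call:
{"fn": "step_arm", "kwargs": {"targets": [1, -1, 0, 0, 0, 0, 0, 1, -1, 0, 0, 0, 0, 0]}}

```text
time: 0.98
tool_pos: [432.0, 338.5, 251.3]
tcp_rot: [3.142, -0.0, 2.817]
contact_force: [-0.7, 0.4, -0.2]
grip_width: 91.5
finger_force: 0.0
```

Call:
{"fn": "step_arm", "kwargs": {"targets": [1, -0.17, 0, 0, 0, 0, -0.476, 1, -0.17, 0, 0, 0, 0, -0.476, 1, -0.17, 0, 0, 0, 0, -0.476, 1, -0.17, 0, 0, 0, 0, -0.476, 1, -0.17, 0, 0, 0, 0, -0.476]}}

```text
time: 1.6
tool_pos: [445.9, 333.7, 251.8]
tcp_rot: [3.141, 0.0, -3.093]
contact_force: [-0.1, -0.5, -0.3]
grip_width: 91.9
finger_force: 0.0
```

Call:
{"fn": "step_arm", "kwargs": {"targets": [1, 0, 0, 1, 0, 0, 0, 1, 0, 0, 1, 0, 0, 0, 1, 0, 0, 1, 0, 0, 0]}}

```text
time: 1.98
tool_pos: [444.6, 332.7, 149.4]
tcp_rot: [-3.139, -0.005, -3.092]
contact_force: [0.3, -0.8, 1.4]
grip_width: 91.7
finger_force: 0.0
```

Call:
{"fn": "step_arm", "kwargs": {"targets": [1, 0, 0, 0.5, 0, 0, 0, 1, 0, 0, 0.9, 0, 0, 0, 1, 0, 0, 0.9, 0, 0, 0, 1, 0, 0, 0.9, 0, 0, 0]}}

```text
time: 2.48
tool_pos: [447.7, 334.3, 64.3]
tcp_rot: [3.14, 0.004, -3.092]
contact_force: [1.1, 0.2, 0.6]
grip_width: 91.7
finger_force: 0.0
```

```bash
python3 - <<'E'
from h import *
p,d=cap('scene'); cv2.imwrite('pics/a1.png',cv2.resize(p[110:230,360:520],None,fx=4,fy=4,interpolation=2)); print(bot.get_obs()['tool_pos'],bot.get_obs()['contact_force'])
E
```

```text
[447.81853787 334.32045077  64.45606321] [-0.42348055 -0.44379223 -0.16533873]
```

View pics/a1.png

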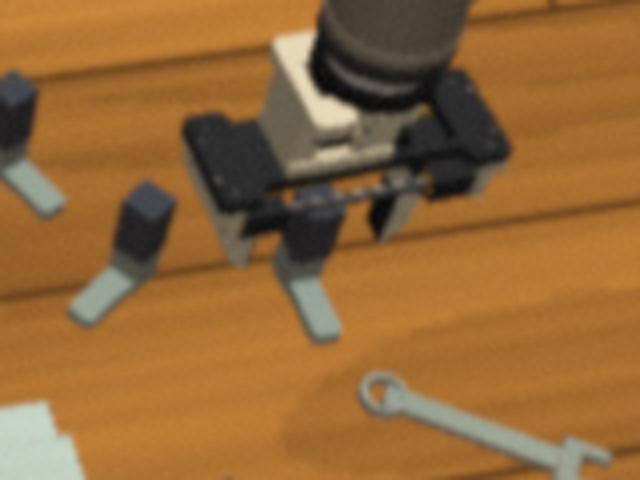

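The key's upright (crop ~(313,220)) sits between the open fingers, with its tongue pointing ahead to (322,330). Closing now.

Call:
{"fn": "step_arm", "kwargs": {"targets": [0.2, 0, 0, 0, 0, 0, 0, 0.2, 0, 0, 0, 0, 0, 0, 0.2, 0, 0, 0, 0, 0, 0, 0.2, 0, 0, 0, 0, 0, 0, 0.1, 0, 0, 0, 0, 0, 0, 0.1, 0, 0, 0, 0, 0, 0, 0.1, 0, 0, 0, 0, 0, 0, 0.1, 0, 0, 0, 0, 0, 0]}}

```text
time: 3.52
tool_pos: [446.3, 333.5, 61.7]
tcp_rot: [3.141, 0.0, -3.092]
contact_force: [0.2, -0.1, 0.6]
grip_width: 26.3
finger_force: 30.0
```

Call:
{"fn": "step_arm", "kwargs": {"targets": [0.1, 0, 0, -0.3, 0, 0, 0, 0.1, 0, 0, -1, 0, 0, 0, 0.1, 0, 0, -1, 0, 0, 0, 0.1, 0, 0, -1, 0, 0, 0]}}

```text
time: 4.03
tool_pos: [445.9, 333.2, 161.5]
tcp_rot: [-3.141, -0.0, -3.092]
contact_force: [-0.3, -1.2, -3.6]
grip_width: 26.1
finger_force: 30.0
```

Call:
{"fn": "step_arm", "kwargs": {"targets": [0.1, 0, -0.5, 0, 0, 0, 0.062, 0.1, 0, -1, 0, 0, 0, 0.062, 0.1, 0, -1, 0, 0, 0, 0.062]}}

```text
time: 4.4
tool_pos: [450.0, 230.4, 159.5]
tcp_rot: [-3.139, -0.005, 3.139]
contact_force: [-0.1, 0.1, -3.3]
grip_width: 26.1
finger_force: 30.0
```

Call:
{"fn": "step_arm", "kwargs": {"targets": [0.1, 0, -0.5, 0, 0, 0, 0, 0.1, 0, -1, 0, 0, 0, 0, 0.1, 0, -1, 0, 0, 0, 0]}}

```text
time: 4.78
tool_pos: [450.5, 131.4, 160.2]
tcp_rot: [-3.141, -0.004, 3.139]
contact_force: [-0.1, 1.0, -2.0]
grip_width: 26.2
finger_force: 30.0
```

Call:
{"fn": "step_arm", "kwargs": {"targets": [0.1, -0.2, -0.5, 0, 0, 0, 0, 0.1, -0.5, -1, 0, 0, 0, 0, 0.1, -0.5, -1, 0, 0, 0, 0, 0.1, -0.5, -1, 0, 0, 0, 0, 0.1, -0.5, -1, 0, 0, 0, 0, 0.1, -0.5, -1, 0, 0, 0, 0]}}

```text
time: 5.52
tool_pos: [501.1, 34.8, 161.6]
tcp_rot: [3.141, -0.0, -3.138]
contact_force: [-0.4, 0.3, -2.3]
grip_width: 25.7
finger_force: 30.0
```

Call:
{"fn": "step_arm", "kwargs": {"targets": [0.1, 0, -0.06, 0.2, 0, 0, 0, 0.1, 0, -0.06, 0.46, 0, 0, 0, 0.1, 0, -0.06, 0.46, 0, 0, 0, 0.1, 0, -0.06, 0.46, 0, 0, 0, 0.1, 0, -0.06, 0.46, 0, 0, 0]}}

```text
time: 6.15
tool_pos: [502.2, 27.7, 116.8]
tcp_rot: [-3.141, 0.002, -3.14]
contact_force: [-0.3, -1.1, -2.4]
grip_width: 25.8
finger_force: 30.0
```

```bash
python3 - <<'E'
from h import *
p,d=cap('top'); a=cv2.resize(p[110:230,260:380],None,fx=4,fy=4,interpolation=2)
p,d=cap('scene'); b=cv2.resize(p[140:260,240:320],None,fx=4,fy=4,interpolation=2)
cv2.imwrite('pics/a2.png',np.hstack([a,b])); o=bot.get_obs();print(o['time'],o['tool_pos'],o['tcp_rot'],o['contact_force'],o['moment'])
x,y,z=o['tool_pos']
print([np.round(px('top',P),1) for P in([x+58,y,z-56.7],[x,y,z+18],[582,-10,74])])
E
```

```text
6.25 [501.99038241  27.62291565 116.55209796] [-3.14151803e+00  1.68821254e-03 -3.14008902e+00] [-0.29404521 -0.39603436 -2.84317737] [-0.0060129  -0.01772083 -0.04272796]
[array([310.2, 168.1]), array([309.7, 182.4]), array([322.6, 159.5])]
```

View pics/a2.png

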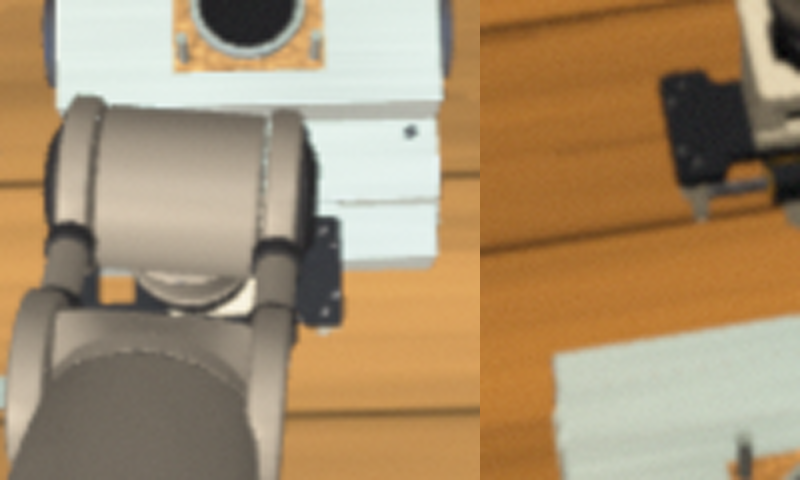

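The arm hides the key in the top view, so from here I go by force. Moving in under the cover.

Call:
{"fn": "step_arm", "kwargs": {"targets": [0.1, -0.08, 0, 0, 0, 0, 0, 0.1, -0.16, 0, 0, 0, 0, 0, 0.1, -0.24, 0, 0, 0, 0, 0, 0.1, -0.24, 0, 0, 0, 0, 0]}}

```text
time: 6.75
tool_pos: [526.2, 27.5, 115.6]
tcp_rot: [3.142, 0.0, -3.14]
contact_force: [-0.4, 0.6, -3.7]
grip_width: 25.8
finger_force: 30.0
```

Call:
{"fn": "step_arm", "kwargs": {"targets": [0.1, -0.05, 0, 0, 0, 0, 0, 0.1, -0.1, 0, 0, 0, 0, 0, 0.1, -0.15, 0, 0, 0, 0, 0, 0.1, -0.15, 0, 0, 0, 0, 0]}}

```text
time: 7.25
tool_pos: [540.9, 27.6, 115.7]
tcp_rot: [3.141, 0.0, -3.14]
contact_force: [-1.2, -0.1, -2.9]
grip_width: 25.6
finger_force: 30.0
```

Call:
{"fn": "step_arm", "kwargs": {"targets": [0.1, -0.02, 0, 0, 0, 0, 0, 0.1, -0.03, 0, 0, 0, 0, 0, 0.1, -0.04, 0, 0, 0, 0, 0, 0.1, -0.04, 0, 0, 0, 0, 0, 0.1, -0.04, 0, 0, 0, 0, 0]}}

```text
time: 7.88
tool_pos: [544.5, 27.6, 115.7]
tcp_rot: [3.142, 0.0, -3.14]
contact_force: [-0.2, 0.8, -3.1]
grip_width: 25.9
finger_force: 30.0
```

Call:
{"fn": "step_arm", "kwargs": {"targets": [0.1, -0.01, 0, 0, 0, 0, 0, 0.1, -0.02, 0, 0, 0, 0, 0, 0.1, -0.03, 0, 0, 0, 0, 0, 0.1, -0.03, 0, 0, 0, 0, 0, 0.1, -0.03, 0, 0, 0, 0, 0]}}

```text
time: 8.5
tool_pos: [547.5, 27.6, 115.7]
tcp_rot: [3.142, -0.0, -3.14]
contact_force: [-0.9, 0.7, -3.0]
grip_width: 26.4
finger_force: 30.0
```

Call:
{"fn": "step_arm", "kwargs": {"targets": [0.1, -0.01, 0, 0, 0, 0, 0, 0.1, -0.02, 0, 0, 0, 0, 0, 0.1, -0.02, 0, 0, 0, 0, 0, 0.1, -0.02, 0, 0, 0, 0, 0]}}

```text
time: 9.0
tool_pos: [549.5, 27.6, 115.7]
tcp_rot: [3.142, -0.0, -3.14]
contact_force: [-0.3, 0.6, -3.1]
grip_width: 25.8
finger_force: 30.0
```

Call:
{"fn": "step_arm", "kwargs": {"targets": [0.1, -0.01, 0, 0, 0, 0, 0, 0.1, -0.02, 0, 0, 0, 0, 0, 0.1, -0.02, 0, 0, 0, 0, 0, 0.1, -0.02, 0, 0, 0, 0, 0]}}

```text
time: 9.5
tool_pos: [551.2, 27.7, 115.6]
tcp_rot: [3.141, -0.001, -3.14]
contact_force: [-2.1, 0.4, -1.5]
grip_width: 25.8
finger_force: 30.0
```

Call:
{"fn": "step_arm", "kwargs": {"targets": [0.1, -0.01, 0, 0, 0, 0, 0, 0.1, -0.02, 0, 0, 0, 0, 0, 0.1, -0.02, 0, 0, 0, 0, 0, 0.1, -0.02, 0, 0, 0, 0, 0]}}

```text
time: 10.0
tool_pos: [553.3, 27.7, 115.6]
tcp_rot: [3.141, -0.0, -3.14]
contact_force: [-4.6, -0.1, -0.7]
grip_width: 25.9
finger_force: 30.0
```

Call:
{"fn": "step_arm", "kwargs": {"targets": [0.1, 0, -0.02, 0, 0, 0, 0, 0.1, 0, -0.04, 0, 0, 0, 0, 0.1, 0, -0.04, 0, 0, 0, 0]}}

```text
time: 10.38
tool_pos: [553.1, 24.0, 115.3]
tcp_rot: [3.141, -0.001, -3.14]
contact_force: [-4.9, 2.5, -3.9]
grip_width: 26.1
finger_force: 30.0
```

Call:
{"fn": "step_arm", "kwargs": {"targets": [0.1, 0, -0.02, 0, 0, 0, 0, 0.1, 0, -0.04, 0, 0, 0, 0, 0.1, 0, -0.04, 0, 0, 0, 0]}}

```text
time: 10.75
tool_pos: [553.2, 19.8, 115.4]
tcp_rot: [3.141, -0.001, -3.14]
contact_force: [-4.6, 2.4, -2.9]
grip_width: 26.0
finger_force: 30.0
```

Call:
{"fn": "step_arm", "kwargs": {"targets": [0.1, 0, -0.02, 0, 0, 0, 0, 0.1, 0, -0.04, 0, 0, 0, 0, 0.1, 0, -0.04, 0, 0, 0, 0]}}

```text
time: 11.12
tool_pos: [553.3, 15.8, 115.5]
tcp_rot: [3.141, -0.001, -3.14]
contact_force: [-4.4, 1.5, -2.6]
grip_width: 25.6
finger_force: 30.0
```

Call:
{"fn": "step_arm", "kwargs": {"targets": [0.1, 0, -0.02, 0, 0, 0, 0, 0.1, 0, -0.04, 0, 0, 0, 0, 0.1, 0, -0.04, 0, 0, 0, 0]}}

```text
time: 11.5
tool_pos: [553.3, 11.7, 115.6]
tcp_rot: [3.141, -0.001, -3.14]
contact_force: [-5.2, 2.7, -2.8]
grip_width: 26.1
finger_force: 30.0
```

Call:
{"fn": "step_arm", "kwargs": {"targets": [0.1, 0, -0.02, 0, 0, 0, 0, 0.1, 0, -0.04, 0, 0, 0, 0, 0.1, 0, -0.04, 0, 0, 0, 0]}}

```text
time: 11.88
tool_pos: [553.3, 7.7, 115.6]
tcp_rot: [3.141, -0.0, -3.14]
contact_force: [-4.3, 2.8, -3.1]
grip_width: 26.0
finger_force: 30.0
```

Call:
{"fn": "step_arm", "kwargs": {"targets": [0.1, 0, -0.02, 0, 0, 0, 0, 0.1, 0, -0.04, 0, 0, 0, 0, 0.1, 0, -0.04, 0, 0, 0, 0]}}

```text
time: 12.25
tool_pos: [553.4, 3.7, 115.6]
tcp_rot: [3.141, -0.0, -3.14]
contact_force: [-5.2, 2.0, -2.3]
grip_width: 25.7
finger_force: 30.0
```

Call:
{"fn": "step_arm", "kwargs": {"targets": [0.1, 0, -0.02, 0, 0, 0, 0, 0.1, 0, -0.04, 0, 0, 0, 0, 0.1, 0, -0.04, 0, 0, 0, 0]}}

```text
time: 12.62
tool_pos: [553.4, -0.3, 115.6]
tcp_rot: [3.141, -0.0, -3.14]
contact_force: [-4.1, 2.5, -3.4]
grip_width: 25.9
finger_force: 30.0
```

Call:
{"fn": "step_arm", "kwargs": {"targets": [0.1, 0, -0.02, 0, 0, 0, 0, 0.1, 0, -0.04, 0, 0, 0, 0, 0.1, 0, -0.04, 0, 0, 0, 0]}}

```text
time: 13.0
tool_pos: [553.4, -4.3, 115.6]
tcp_rot: [3.141, -0.0, -3.14]
contact_force: [-4.2, 2.3, -2.7]
grip_width: 25.9
finger_force: 30.0
```

Call:
{"fn": "step_arm", "kwargs": {"targets": [0.1, 0, -0.02, 0, 0, 0, 0, 0.1, 0, -0.04, 0, 0, 0, 0, 0.1, 0, -0.04, 0, 0, 0, 0]}}

```text
time: 13.38
tool_pos: [553.5, -8.4, 115.6]
tcp_rot: [3.142, -0.0, -3.14]
contact_force: [-4.1, 1.4, -2.6]
grip_width: 26.2
finger_force: 30.0
```

Call:
{"fn": "step_arm", "kwargs": {"targets": [0.1, 0, -0.02, 0, 0, 0, 0, 0.1, 0, -0.04, 0, 0, 0, 0, 0.1, 0, -0.04, 0, 0, 0, 0]}}

```text
time: 13.75
tool_pos: [555.1, -13.0, 116.3]
tcp_rot: [-3.141, 0.004, -3.141]
contact_force: [0.5, -0.8, -2.6]
grip_width: 25.7
finger_force: 30.0
```

Slot found: at y≈-12.5 the x force has dropped to zero. Feeding in gently.

Call:
{"fn": "step_arm", "kwargs": {"targets": [0.1, -0.01, 0, 0, 0, 0, 0, 0.1, -0.02, 0, 0, 0, 0, 0, 0.1, -0.02, 0, 0, 0, 0, 0, 0.1, -0.02, 0, 0, 0, 0, 0]}}

```text
time: 14.25
tool_pos: [555.9, -12.8, 115.9]
tcp_rot: [-3.141, 0.001, -3.14]
contact_force: [-0.4, -4.1, -0.9]
grip_width: 26.0
finger_force: 30.0
```

The -4 N in y means the tongue is rubbing the slot's +y side, so I shift a little to -y.

Call:
{"fn": "step_arm", "kwargs": {"targets": [0.1, 0, -0.01, 0, 0, 0, 0, 0.1, 0, -0.015, 0, 0, 0, 0, 0.1, 0, -0.015, 0, 0, 0, 0]}}

```text
time: 14.62
tool_pos: [555.5, -13.5, 115.6]
tcp_rot: [3.141, -0.0, -3.14]
contact_force: [-0.6, 0.2, -2.9]
grip_width: 25.7
finger_force: 30.0
```

Call:
{"fn": "step_arm", "kwargs": {"targets": [0.1, -0.01, -0.01, 0, 0, 0, 0, 0.1, -0.03, -0.01, 0, 0, 0, 0, 0.1, -0.05, -0.01, 0, 0, 0, 0, 0.1, -0.05, -0.01, 0, 0, 0, 0]}}

```text
time: 15.12
tool_pos: [560.8, -14.8, 115.7]
tcp_rot: [3.141, 0.0, -3.14]
contact_force: [-0.4, 0.2, -3.3]
grip_width: 25.9
finger_force: 30.0
```

Call:
{"fn": "step_arm", "kwargs": {"targets": [0.1, -0.02, 0, 0.01, 0, 0, 0, 0.1, -0.04, 0, 0.02, 0, 0, 0, 0.1, -0.05, 0, 0.03, 0, 0, 0, 0.1, -0.05, 0, 0.03, 0, 0, 0]}}

```text
time: 15.62
tool_pos: [565.6, -14.8, 112.6]
tcp_rot: [3.141, -0.0, -3.14]
contact_force: [-0.4, -0.0, -2.6]
grip_width: 25.8
finger_force: 30.0
```

Call:
{"fn": "step_arm", "kwargs": {"targets": [0.1, -0.01, 0, 0.003, 0, 0, 0, 0.1, -0.02, 0, 0.006, 0, 0, 0, 0.1, -0.03, 0, 0.006, 0, 0, 0, 0.1, -0.03, 0, 0.006, 0, 0, 0]}}

```text
time: 16.12
tool_pos: [568.7, -14.9, 112.1]
tcp_rot: [3.142, 0.0, -3.14]
contact_force: [-0.1, -0.6, -3.0]
grip_width: 25.9
finger_force: 30.0
```

Call:
{"fn": "step_arm", "kwargs": {"targets": [0.1, -0.01, 0, 0.002, 0, 0, 0, 0.1, -0.015, 0, 0.004, 0, 0, 0, 0.1, -0.015, 0, 0.004, 0, 0, 0, 0.1, -0.015, 0, 0.004, 0, 0, 0]}}

```text
time: 16.62
tool_pos: [570.0, -14.8, 111.8]
tcp_rot: [3.142, -0.0, -3.14]
contact_force: [-1.4, 0.3, -1.3]
grip_width: 26.0
finger_force: 30.0
```

Call:
{"fn": "step_arm", "kwargs": {"targets": [0.1, -0.005, 0, 0, 0, 0, 0, 0.1, -0.01, 0, 0, 0, 0, 0, 0.1, -0.01, 0, 0, 0, 0, 0, 0.1, -0.01, 0, 0, 0, 0, 0]}}

```text
time: 17.12
tool_pos: [570.1, -14.8, 111.7]
tcp_rot: [3.141, -0.002, -3.14]
contact_force: [-6.2, -0.7, 2.8]
grip_width: 25.9
finger_force: 30.0
```

Call:
{"fn": "step_arm", "kwargs": {"targets": [0.1, 0.005, 0, 0, 0, 0, 0, 0.1, 0.005, 0, 0, 0, 0, 0]}}

```text
time: 17.38
tool_pos: [570.1, -14.8, 111.7]
tcp_rot: [3.141, -0.001, -3.14]
contact_force: [-5.4, -0.8, 2.2]
grip_width: 25.6
finger_force: 30.0
```

Call:
{"fn": "step_arm", "kwargs": {"targets": [0.4, 0, 0, 0, 0, 0, 0, 0.7, 0, 0, 0, 0, 0, 0, 0.7, 0, 0, 0, 0, 0, 0, 0.7, 0, 0, 0, 0, 0, 0, 0.7, 0, 0, 0, 0, 0, 0]}}

```text
time: 18.0
tool_pos: [570.7, -14.8, 111.7]
tcp_rot: [3.142, 0.0, -3.14]
contact_force: [0.5, 0.4, 0.2]
grip_width: 63.7
finger_force: 0.0
```

Released. Next: rise straight up, then back away to clear the camera's view.

Call:
{"fn": "step_arm", "kwargs": {"targets": [0.7, 0, 0, -0.2, 0, 0, 0, 0.7, 0, 0, -0.5, 0, 0, 0, 0.7, 0, 0, -1, 0, 0, 0, 0.7, 0, 0, -1, 0, 0, 0]}}

```text
time: 18.5
tool_pos: [572.6, -15.1, 215.9]
tcp_rot: [-3.14, 0.009, -3.14]
contact_force: [-0.3, 0.3, -0.1]
grip_width: 64.0
finger_force: 0.0
```

Call:
{"fn": "step_arm", "kwargs": {"targets": [0.7, 0.5, 0.5, -0.5, 0, 0, 0, 0.7, 1, 1, -0.5, 0, 0, 0, 0.7, 1, 1, -0.5, 0, 0, 0, 0.7, 1, 1, -0.5, 0, 0, 0]}}

```text
time: 19.0
tool_pos: [469.2, 86.2, 261.8]
tcp_rot: [3.141, 0.0, -3.138]
contact_force: [-0.1, -0.2, 0.1]
grip_width: 64.1
finger_force: 0.0
```

Call:
{"fn": "step_arm", "kwargs": {"targets": [0.7, 0, 0.5, 0, 0, 0, 0, 0.7, 0, 1, 0, 0, 0, 0, 0.7, 0, 1, 0, 0, 0, 0, 0.7, 0, 1, 0, 0, 0, 0]}}

```text
time: 19.5
tool_pos: [470.7, 184.2, 260.9]
tcp_rot: [-3.141, -0.001, -3.14]
contact_force: [0.8, -0.5, -0.1]
grip_width: 64.4
finger_force: 0.0
```

```bash
python3 - <<'E'
from h import *
old={n:np.load(n+'.npz')['p'] for n in('top',)}
p,d=cap('top'); a=cv2.resize(p[100:220,280:380],None,fx=4,fy=4,interpolation=2)
q,_=cap('scene'); b=cv2.resize(q[170:290,250:350],None,fx=4,fy=4,interpolation=2)
cv2.imwrite('pics/a3.png',np.hstack([a,b]))
print(bot.get_obs()['time'],[np.round(px(n,P),1) for n in('top','scene') for P in([570.1,-14.8,130],[582.1,-14.8,50],[582.1,-14.8,74])])
E
```

```text
19.6 [array([324.4, 158.7]), array([324.2, 161.4]), array([324.2, 159.5]), array([315.7, 210.6]), array([316.4, 233. ]), array([316.5, 227.9])]
```

View pics/a3.png

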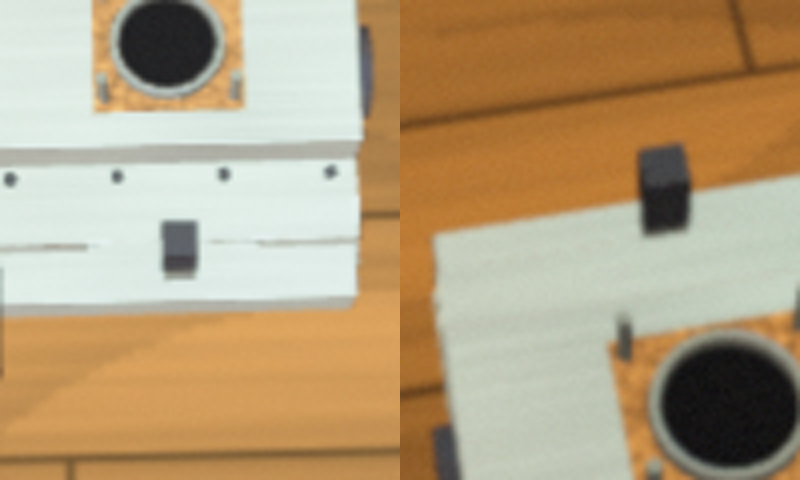

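The key stands upright on the ledge against the cover's edge. Its top face, at crop (180,232), is full-image pixel (325,158), as predicted for fully home. The gripper is clear.

```bash
python3 -c "
from plant import bot
print(bot.close_job())"
```

```text
the job is handed in; nothing more can be done
None
```

The leftmost key is fully home in the clutch slot, with its upright against the cover's edge on the ledge. I let go, and handed the job in at about 20 s; the highest measured contact force was about 6 N, and no move went near the piston, can or spanner.

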